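# Load the film-marking frame

### The arm

A 6-joint arm with a two-finger parallel gripper is mounted at the origin on the work surface. World frame = base frame: x ahead of the robot, y to its left, z up, the work surface at z = 0. Lengths are in m, angles in rad, forces in N, time in s.
With the tool pointing down it reaches from about 0.25 to 0.725 m from the base axis. Payload 4 kg.
Tool frame: the origin (TCP) lies midway between the tips of the shut fingers; the grasp point (between the pads) lies 19 mm behind it; z points along the fingers, y is the line along which they close (so a half turn about z gives the same grasp; the last joint's range is limited). The gripper opens to 85 mm and grips with 20 to 120 N. Pads are 22 mm wide; open, the fingers measure 114 mm over their backs; the gripper's body (76 mm by 85 mm) begins 54 mm behind the grasp point. The pads swing forward as they close: fully open they stand 13 mm farther back than shut.
Start: joints at [-1.343, 0.241, 0.005, 1.335, 0, 1.571], TCP at [0.113, -0.487, 0.231] pointing down, gripper open.
Joint ranges: [-2.72, 2.72], [-1.05, 1.87], [-1.09, 1.28], [-1.99, 2.15], [-1.42, 1.44], [-3.14, 3.14]. Speed limits (rad/s): [2.79, 2.79, 3.14, 3.14, 3.14, 3.14].

### API

Orientations are given as a unit quaternion [x, y, z, w].
In Python, from workcell import bot gives the robot as it stands.
- The arm moves only by the tool move_arm, never from a script. Its argument "motion" is a list of rows, each an object of numbers: "x", "y", "z": the shift along the tool's x, y, z in cm; "yaw": the turn about the tool's z in degrees. A call has 1 to 20 rows; each row is the pose to reach, as a shift and turn from the pose commanded when the call began, along the tool's axes at that moment; what a row does not reach only later rows make up. A row lasts 1/8 s, in which the tool goes at most 62.5 mm and 10.7 degrees, less where a joint would pass 70% of its speed; a pose out of reach is approached as far as the arm can. A call with a gripper value outside its range is refused whole. "gripper" is the opening, from -1 (shut) to 1 (fully open), set as the call begins (left out, the last holds). The fingers move at their own pace and stop on an object; the grip force is fixed at half the most. Time passes only in rows, so rows that repeat a pose let the fingers close. It gives the time, the measured TCP pose, the force, the opening and the grip force at its end, in the units of the state.
- bot.get_obs(): the state, without advancing time (a new reading comes with each control period).
- bot.camera(name): name is "scene" or "top"; returns the picture (384x512x3 uint8, blue, green, red); there is no depth.
- bot.camera_model(name): a dict with "K" (3x3 intrinsics, pixels), "world_from_camera" (4x4, takes a point from camera to world coordinates). Camera axes: x right, y down, z forward; pixel columns grow to the right and rows downward; lengths in m; the calibration is good to about 2 mm. A picture is of the moment at which its call begins. camera_model takes no time and is no camera call.
- bot.job_done(): hands the job in; it is judged then, once.
Trained networks look in the newest picture that a camera, given by its name, has taken for a name from the list of things; names that differ only in an ending like _2 or _b are one class to them, and where a whole thing is asked for, a point or a joint stands for the part that bears it (a point fixed in the world has none). Each returns a list of dicts, best first, with "score" (0 to 1); they miss things now and then, are a little off and sometimes report something else, mostly with a low value. They report only what shows in the picture. A call takes as long as a camera call. They do not tell look-alikes from the thing itself.
- bot.cut_out(camera, name): "mask" (384x512 bool, what is visible of it) and "centre" ([row, column] in pixels, amid what is visible of it).
The state is a dict: "clock": time; "joint_pos": joint angles; "joint_vel": joint speeds; "tau": joint torques, N m; "eef_pos": TCP position; "tool_rot": TCP orientation; "ft_force": force on the tool from outside, world axes, zero at the start; "ft_torque": the same for the moment, N m; "grip_width": finger opening in m; "grasp_force": force on a finger pad.
Only numpy, scipy, OpenCV 4.12 (cv2) and the standard library are available. Lean on these libraries where they do the work, as an engineer would, in place of code of your own. Each camera call takes 0.05 s, during which the arm holds its last target. There are 200 camera calls.

### The job

Load the film-marking frame on the bench: first lay the black film cassette flat in its bed between the two pins, then take the blue cover plate from the sloping stand and lower it over both pins until it lies flush on the shoulders, and last swing the red clamp arm fully across the plate. Set the cassette and the plate down gently instead of letting them drop, and leave the tape roll and the mug where they are.

Things in the scene. Friction and masses are not known exactly. Their poses are not given: they have to be found in the camera images.
- bed: Film-marking frame, fixed to the bench: grey slab, x -65 to +105, y +-110, 10 mm thick. Origin: on the bench under the middle of the cassette bed, midway between the pins; z up. The bed is the 126 mm gap (along y) between two aluminium shoulders; four stops 8 mm high at y = +-50 mm, inner faces at x = +-32 mm, leave the middle of the long sides open for fingers. Bed floor: 10 mm above the bench.
- bed_seat (a point): Midway between the pins at the height of the shoulder tops (30 mm above the bench), axes as bed. The underside centre of the seated plate belongs here; the underside centre of the seated cassette 20 mm below.
- pin_left (a point): Tip of the steel locating pin at the bed's x = 0, y = +81 mm, 56 mm above the bench. Pin 12 mm thick, last 8 mm tapered to 5 mm; it stands 26 mm out of a shoulder 90 (x) x 36 (y) mm whose top is 30 mm above the bench. Axes as bed.
- pin_right (a point): Tip of the other pin, alike, at the bed's y = -81 mm.
- cassette: Loose black film cassette, a flat box 60 (x) x 120 (y) x 18 mm with two yellow stripes on top, 0.25 kg. Starts flat on the bench. Origin: centre of its underside, z up. It lies in the bed with its length along the bed's y; it fits either end round.
- plate: Loose blue cover plate 90 (x) x 200 (y) x 8 mm, 0.4 kg, with 15 mm through holes at y = +81 and -81 mm (x = 0) and a black bar handle on its upper face. Origin: centre of its underside; z: normal, out of the handle's side. Starts on the sloping stand, inclined 35 degrees, facing up and towards the robot. Fits either way round.
- plate_grip (a point): Middle of the plate's handle, 32 mm above the plate's underside, axes as the plate's. The handle bar is 50 mm long along the plate's x, 18 mm wide along y, and spans 20 to 44 mm above the underside (12 mm of open gap under its middle): grip it across y.
- stand: Wooden sloping stand fixed to the bench, about 110 (x) x 200 (y) mm, its board rising towards its +x at 35 degrees, with a low lip (7 mm) at its lower, -x edge. Origin: on the bench under the middle of the board; the middle of the board's upper face is 75 mm above it.
- clamp (a joint): Angle of the red swing clamp about its upright pivot: 0 = fully across the plate (end stop, arm along the bed's -x), grows as it swings out to at most 2.1 (1.57: along the bed's +y). Stays where left. Arm 60 mm long, 18 mm wide, from 41 to 53 mm above the bench, 3 mm clear of a seated plate.
- clamp_pivot (a point): On the clamp's pivot axis, 41 mm above the bench, at x = +78, y = +50 mm of the bed; axes as bed.
- clamp_knob (a point): Middle of the clamp's upright red knob, 40 mm from the pivot axis along the arm, 82 mm above the bench; the knob is a cylinder 18 mm thick, from 63 to 101 mm above the bench. Axes turn with the arm (the arm points along -x).
- tape: Loose roll of tape lying flat, 96 mm across, 30 mm high. Origin: centre of its underside. Not to be disturbed.
- mug: Loose blue mug, 80 mm across, 90 mm high, handle towards its +y. Origin: centre of its underside. Not to be disturbed.
Things that resemble listed ones, but are neither listed nor needed, are in the scene too. Leave any green or orange look-alike of the cassette alone.

How it is judged:
By the outcome, as a careful person would: the job done as asked, in the order asked, and still so for the second after the job is handed in, with the robot touching nothing.
It also fails if it takes over 72 s, if anything falls off the work surface, if the arm or the gripper's body presses on something with over 40 N, if the wrist force passes 120 N, or if a joint passes its speed limit or range.

## Working session

There is one attempt and no reset: what is moved stays moved. The work goes in short steps, Python scripts to look and compute and a tool call to move; the robot and the scene stay as the last step left them, time stands still between calls to the robot, and variables do not carry over. Pictures are saved under pics/ and viewed, at most 12 in all, crops included, and the job is handed in when it is done.

Besides the shell and the picture viewer there is one more tool, called as name(argument=value, ...) on one line, values as JSON. move_arm: Moves the arm, as the interface text tells. Its arguments: {"type":"object","properties":{"motion":{"type":"array"},"gripper":{"type":"number"}},"required":["motion"]}

```bash
mkdir -p pics; ls; python3 - <<'E'
from workcell import bot
import cv2, numpy as np
for n in("scene","top"):
    cv2.imwrite(f"pics/{n}0.png",bot.camera(n)); m=bot.camera_model(n); print(n,np.round(m["K"],1).tolist(),np.round(m["world_from_camera"],3).tolist())
    for t in("bed","cassette","plate","plate_grip","stand","clamp","clamp_knob","tape","mug"):
        print(t,[(round(float(d["score"]),2),np.round(d["centre"],1).tolist(),int(d["mask"].sum())) for d in bot.cut_out(n,t)[:3]])
o=bot.get_obs();print(o["clock"],o["eef_pos"],o["tool_rot"],o["ft_force"])
E
```

```text
pics
scene [[416.8, 0.0, 257.1], [0.0, 416.8, 194.1], [0.0, 0.0, 1.0]] [[0.2, 0.749, -0.631, 1.396], [0.98, -0.164, 0.116, -0.236], [-0.017, -0.642, -0.767, 1.136], [0.0, 0.0, 0.0, 1.0]]
bed [(0.77, [202.7, 285.4], 2652)]
cassette [(0.98, [224.1, 137.4], 621), (0.77, [217.5, 189.1], 611), (0.75, [180.0, 202.5], 455)]
plate [(0.79, [167.5, 369.0], 529)]
plate_grip [(0.87, [167.7, 365.9], 545)]
stand [(0.65, [175.2, 372.5], 659), (0.51, [246.0, 381.6], 552)]
clamp [(0.49, [202.9, 318.1], 194)]
clamp_knob [(0.46, [204.9, 315.8], 169)]
tape [(0.61, [235.6, 381.7], 524)]
mug [(0.67, [266.8, 195.8], 996)]
top [[451.1, 0.0, 252.7], [0.0, 451.1, 190.5], [0.0, 0.0, 1.0]] [[0.063, -0.975, 0.213, 0.288], [-0.998, -0.062, 0.013, -0.069], [0.0, -0.213, -0.977, 1.279], [0.0, 0.0, 0.0, 1.0]]
bed [(0.92, [202.2, 224.0], 4595)]
cassette [(0.87, [269.0, 317.2], 990), (0.79, [217.3, 406.3], 915), (0.6, [215.9, 346.0], 925)]
plate [(0.67, [201.9, 110.7], 2243)]
plate_grip []
stand [(0.73, [187.9, 117.8], 497), (0.22, [174.3, 193.3], 226)]
clamp [(0.67, [201.4, 112.2], 2355), (0.5, [179.5, 196.0], 231)]
clamp_knob [(0.73, [201.8, 223.8], 4588), (0.68, [174.2, 197.3], 217)]
tape [(0.86, [118.5, 134.8], 527)]
mug [(0.69, [132.1, 345.7], 894)]
1.0 [ 0.11290903 -0.48708915  0.23130592] [9.93519250e-01 1.13663978e-01 5.63356565e-06 1.27346904e-06] [ 0.49943415 -0.91281233 -0.13978464]
```

```bash
python3 - <<'E'
import cv2
a=cv2.imread("pics/top0.png")[70:320,60:460];cv2.imwrite("pics/top0c.png",cv2.resize(a,None,fx=2,fy=2,interpolation=cv2.INTER_CUBIC))
a=cv2.imread("pics/scene0.png")[120:320,90:440];cv2.imwrite("pics/scene0c.png",cv2.resize(a,None,fx=2.25,fy=2.25,interpolation=cv2.INTER_CUBIC))
E
```

```text
(no output)
```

View pics/top0c.png

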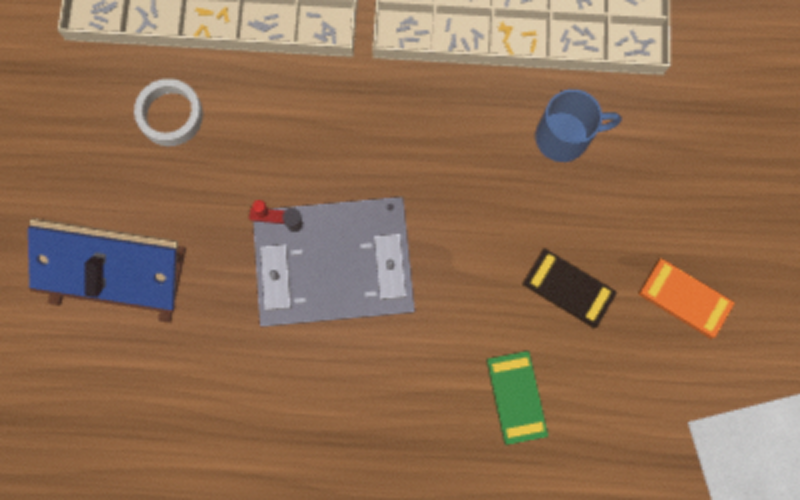

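View pics/scene0c.png

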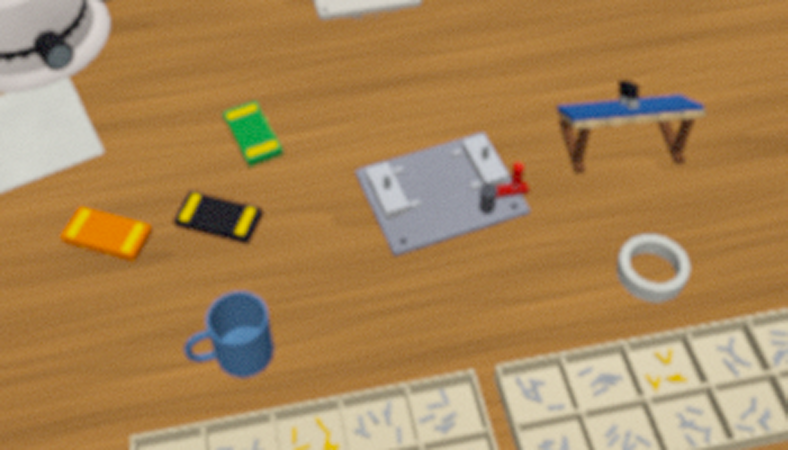

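Top picture: the black cassette is at about (345,215), the bed at (226,200) with the clamp swung out along its +y at (190,175), and the plate on the stand at (110,202). The orange one at (403,220) and the green one at (319,269) are look-alikes. Next I fit poses from both cameras.

```bash
cat > h.py <<'E'
from workcell import bot
import cv2, numpy as np
from scipy.optimize import minimize
from scipy.spatial.transform import Rotation as Ro
CM={n:bot.camera_model(n) for n in("scene","top")}
def proj(n,P):
    T=np.linalg.inv(CM[n]["world_from_camera"]); q=(np.atleast_2d(P)@T[:3,:3].T+T[:3,3])@np.array(CM[n]["K"]).T
    return q[:,:2]/q[:,2:]
def box(x0,x1,y0,y1,z0,z1): return np.array([[x,y,z] for x in(x0,x1) for y in(y0,y1) for z in(z0,z1)])/1000.
def render(n,boxes,R,t):
    m=np.zeros((384*4,512*4),np.uint8)
    for b in boxes: cv2.fillConvexPoly(m,np.round(cv2.convexHull(((proj(n,b@R.T+t)+.5)*4*16-8).astype(np.float32))).astype(np.int32),255,shift=4)
    return cv2.resize(m,(512,384),interpolation=cv2.INTER_AREA)/255.
def fit(masks,boxes,pose,p0,step):
    # pose(p)->R,t ; soft IoU of both views
    blur=lambda a:cv2.GaussianBlur(a.astype(np.float32),(0,0),.8)
    M={n:blur(m) for n,m in masks.items()}
    f=lambda p:sum(np.sum((blur(render(n,boxes,*pose(p)))-M[n])**2)/M[n].sum() for n in M)
    p=np.array(p0,float)
    for k in range(3):
        r=minimize(f,p,method="Nelder-Mead",options=dict(initial_simplex=np.vstack([p]+[p+np.eye(len(p))[i]*step[i]/(2**k) for i in range(len(p))]),maxiter=250)); p=r.x
    return p,r.fun
def flat(z): return lambda p:(Ro.from_euler("z",p[2]).as_matrix(),np.array([p[0],p[1],z]))
def ground(n,rc,z):
    T=np.array(CM[n]["world_from_camera"]); d=T[:3,:3]@np.linalg.inv(CM[n]["K"])@[rc[1],rc[0],1]
    return T[:3,3]+d*(z-T[2,3])/d[2]
CASS=[box(-30,30,-60,60,0,18)]
BED=[box(-65,105,-110,110,0,10),box(-45,45,63,99,10,30),box(-45,45,-99,-63,10,30),box(-6,6,75,87,30,52),box(-6,6,-87,-75,30,52)]
PLATE=[box(-45,45,-100,100,0,8)]
tilt=lambda p:((Ro.from_euler("z",p[3])*Ro.from_euler("y",-35,degrees=True)).as_matrix(),np.array(p[:3]))
def near(n,name,rc):
    L=bot.cut_out(n,name); L=[d for d in L if np.hypot(*(np.array(d["centre"])-rc))<25]
    return L[0]["mask"]
def blue(im,mn):
    h=cv2.cvtColor(im,cv2.COLOR_BGR2HSV); m=cv2.inRange(h,(105,120,40),(125,255,255))
    k,l,s,c=cv2.connectedComponentsWithStats(m); i=min((i for i in range(1,k) if s[i,4]>150),key=lambda i:np.hypot(*(c[i]-mn)))
    P=cv2.findNonZero((l==i).astype(np.uint8)); o=np.zeros(m.shape,np.uint8); cv2.fillConvexPoly(o,cv2.convexHull(P),1); return o
E
python3 - <<'E'
from h import *
im={n:bot.camera(n) for n in CM}
for ns in (("top","scene"),("top",),("scene",)):
  try:
    mc={n:near(n,"cassette",{"top":(216,346),"scene":(217,189)}[n]) for n in ns}
    g=ground("top",(216,345),.018); print("cass",ns,[np.round(x,4).tolist() for x in min((fit(mc,CASS,flat(0),[g[0],g[1],a],[.01,.01,.2]) for a in(0.9,1.2)),key=lambda r:r[1])[:1]])
    mb={n:near(n,"bed",{"top":(202,224),"scene":(203,285)}[n]) for n in ns}
    g=ground("top",(203,226),.01); p,f=fit(mb,BED,flat(0),[g[0],g[1],0.05],[.01,.01,.1]); print("bed",ns,np.round(p,4),f)
  except Exception as e: print(ns,e)
mp={n:blue(im[n],{"top":(110,202),"scene":(369,168)}[n]) for n in CM}
g=ground("top",(202,110),.083); p,f=fit(mp,PLATE,tilt,[g[0],g[1],.075,-.1],[.01,.01,.005,.1]); print("plate",np.round(p,4),f,[int(m.sum()) for m in mp.values()])
for n in CM:
  v=im[n].copy(); 
  for b,(R,t) in ((PLATE,tilt(p)),): 
    r=(render(n,b,R,t)>.5).astype(np.uint8); cv2.drawContours(v,cv2.findContours(r,0,2)[0],-1,(0,255,255),1)
  cv2.imwrite(f"pics/p_{n}.png",v)
  for t in ("clamp_knob","pin_left"): print(n,t,[(round(float(d["score"]),2),np.round(d["centre"],1).tolist()) for d in bot.cut_out(n,t)])
E
```

```text
cass ('top', 'scene') [[0.5139, -0.3174, -0.5042]]
('top', 'scene') list index out of range
cass ('top',) [[0.5144, -0.3165, 2.6528]]
bed ('top',) [0.5141 0.02   0.1529] 0.008021935820579529
cass ('scene',) [[0.5132, -0.3184, -0.5233]]
('scene',) list index out of range
plate [ 0.4899  0.3284  0.0737 -0.1108] 0.13239990174770355 [361, 2195]
scene clamp_knob [(0.45, [205.3, 316.6])]
scene pin_left [(0.84, [207.0, 285.3]), (0.53, [205.5, 318.6]), (0.28, [165.6, 369.5])]
top clamp_knob [(0.49, [172.8, 198.2])]
top pin_left [(0.6, [201.0, 226.6])]
```

```bash
python3 - <<'E'
from h import *
C=([.5139,-.3174,-.504],CASS,flat(0));B=([.5141,.02,.1529],BED,flat(0));P=([.4899,.3284,.0737,-.1108],PLATE,tilt)
out=[]
for n,(r,c) in {"top":((160,260),(65,385)),"scene":((145,245),(150,420))}.items():
    v=cv2.imread(f"pics/{n}0.png"); s=2.5 if n=="top" else 2.9
    v=cv2.resize(v[r[0]:r[1],c[0]:c[1]],None,fx=s,fy=s,interpolation=cv2.INTER_CUBIC)
    for p,bs,po in(C,B,P):
        R,t=po(p)
        for b in bs:
            q=cv2.convexHull((((proj(n,b@R.T+t)+.5-[c[0],r[0]])*s)).astype(np.int32)); cv2.polylines(v,[q],True,(0,255,255),1)
    out.append(v[:290,:780])
w=min(o.shape[1] for o in out); cv2.imwrite("pics/ov.png",np.vstack([o[:,:w] for o in out]))
E
```

```text
(no output)
```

View pics/ov.png

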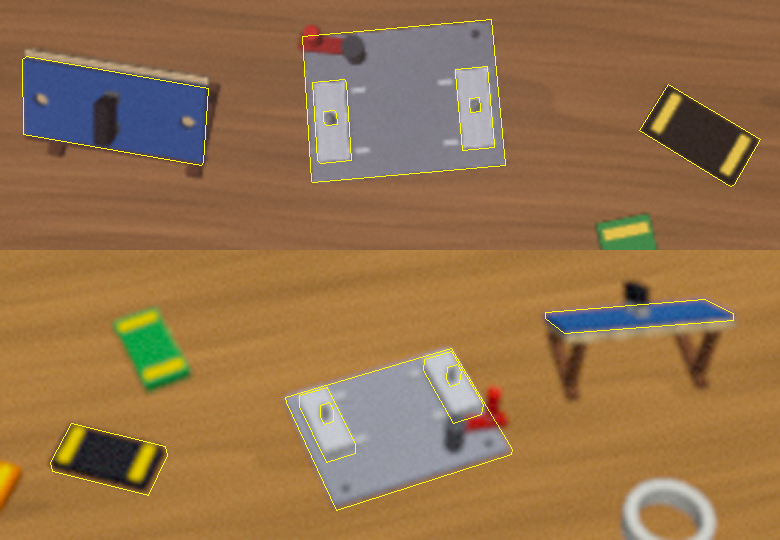

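```bash
cat >> h.py <<'E'
def go(x,y,z,phi):
    """shift in tool axes (cm) and yaw (deg) to TCP x,y,z with tool x at world angle phi (deg)"""
    o=bot.get_obs(); R=Ro.from_quat(o["tool_rot"]).as_matrix(); d=R.T@(np.array([x,y,z])-o["eef_pos"])*100
    ph=np.degrees(np.arctan2(R[1,0],R[0,0])); yw=-((phi-ph+180)%360-180)
    print("row",np.round(d,2).tolist(),"yaw",round(float(yw),2),"| phi",round(float(ph),2),"clock",o["clock"])
E
python3 - <<'E'
from h import *
m={"top":blue(cv2.imread("pics/top0.png"),(110,202))}
for z in(.073,.075,.077):
  p,f=fit(m,PLATE,lambda q:tilt([q[0],q[1],z,q[2]]),[.49,.328,-.1],[.01,.01,.1]); print(z,np.round(p,4),f)
go(.5139,-.3174,.12,61.1); go(.5139,-.3174,.002,61.1)
E
```

```text
0.073 [ 0.4905  0.3284 -0.1019] 0.012980686500668526
0.075 [ 0.4903  0.3276 -0.101 ] 0.014562400057911873
0.077 [ 0.4898  0.3273 -0.0986] 0.016091197729110718
row [42.89, -7.47, 11.13] yaw -48.05 | phi 13.05 clock 1.7
row [42.89, -7.47, 22.93] yaw -48.05 | phi 13.05 clock 1.7
```

move_arm(motion=[{"x": 42.9,"y": -7.5,"z": 11.1,"yaw": -48},{"x": 42.9,"y": -7.5,"z": 11.1,"yaw": -48},{"x": 42.9,"y": -7.5,"z": 11.1,"yaw": -48},{"x": 42.9,"y": -7.5,"z": 11.1,"yaw": -48},{"x": 42.9,"y": -7.5,"z": 11.1,"yaw": -48},{"x": 42.9,"y": -7.5,"z": 11.1,"yaw": -48},{"x": 42.9,"y": -7.5,"z": 11.1,"yaw": -48},{"x": 42.9,"y": -7.5,"z": 11.1,"yaw": -48},{"x": 42.9,"y": -7.5,"z": 11.1,"yaw": -48},{"x": 42.9,"y": -7.5,"z": 11.1,"yaw": -48},{"x": 42.9,"y": -7.5,"z": 11.1,"yaw": -48}], gripper=1)

```text
clock: 3.08
eef_pos: [0.5128, -0.3183, 0.1212]
tool_rot: [0.862, 0.507, 0.0, 0.0]
ft_force: [-1.7, 0.1, 0.8]
grip_width: 0.0854
grasp_force: 0.0
```

```bash
python3 - <<'E'
from h import *
go(.5139,-.3174,.002,61.1); print(bot.get_obs()["joint_pos"])
E
```

```text
row [0.14, 0.04, 11.92] yaw -0.18 | phi 60.92 clock 3.075
[-5.55443141e-01  5.07772247e-01  1.05993548e-01  1.16817690e+00
 -2.30551044e-04  1.52296614e+00]
```

move_arm(motion=[{"z": 4},{"z": 8},{"z": 10},{"z": 11.5},{"z": 11.8},{"z": 11.8},{"z": 11.8}])

```text
invalid input at $.motion[0]: expected keys x, y, z, yaw
```

move_arm(motion=[{"z": 0},{"z": 0},{"z": 0},{"z": 0},{"z": 0},{"z": 0}], gripper=-1)

```text
invalid input at $.motion[0]: expected keys x, y, z, yaw
```

```bash
python3 - <<'E'
from h import *
print(bot.get_obs()["eef_pos"]);go(.5141,.02,.13,98.76)
E
```

```text
[ 0.5127869  -0.31832794  0.12116404]
row [29.63, -16.33, -0.91] yaw -37.84 | phi 60.92 clock 3.075
```

move_arm(motion=[{"x": 0.1,"y": 0,"z": 4,"yaw": 0},{"x": 0.1,"y": 0,"z": 8,"yaw": 0},{"x": 0.1,"y": 0,"z": 10,"yaw": 0},{"x": 0.1,"y": 0,"z": 11.5,"yaw": 0},{"x": 0.1,"y": 0,"z": 11.8,"yaw": 0},{"x": 0.1,"y": 0,"z": 11.8,"yaw": 0},{"x": 0.1,"y": 0,"z": 11.8,"yaw": 0}])

```text
clock: 3.95
eef_pos: [0.5152, -0.3168, 0.0035]
tool_rot: [0.861, 0.508, 0.001, 0.001]
ft_force: [0.1, 0.0, 0.6]
grip_width: 0.0856
grasp_force: 0.0
```

move_arm(motion=[{"x": 0,"y": 0,"z": 0,"yaw": 0},{"x": 0,"y": 0,"z": 0,"yaw": 0},{"x": 0,"y": 0,"z": 0,"yaw": 0},{"x": 0,"y": 0,"z": 0,"yaw": 0},{"x": 0,"y": 0,"z": 0,"yaw": 0},{"x": 0,"y": 0,"z": 0,"yaw": 0}], gripper=-1)

```text
clock: 4.7
eef_pos: [0.5151, -0.3166, 0.0034]
tool_rot: [0.861, 0.508, 0.0, 0.001]
ft_force: [-0.4, 0.3, 5.0]
grip_width: 0.0581
grasp_force: 66.6
```

```bash
python3 - <<'E'
from h import *
print(bot.get_obs()["eef_pos"]);go(.5141,.02,.10,98.76)
E
```

```text
[ 0.51508509 -0.31659566  0.00343813]
row [29.41, -16.36, -9.69] yaw -37.7 | phi 61.06 clock 4.7
```

move_arm(motion=[{"x": 0,"y": 0,"z": -2,"yaw": 0},{"x": 0,"y": 0,"z": -7,"yaw": 0},{"x": 4,"y": -2,"z": -9.7,"yaw": -5},{"x": 9,"y": -5,"z": -9.7,"yaw": -12},{"x": 14,"y": -8,"z": -9.7,"yaw": -20},{"x": 19,"y": -11,"z": -9.7,"yaw": -28},{"x": 24,"y": -14,"z": -9.7,"yaw": -34},{"x": 27.5,"y": -15.5,"z": -9.7,"yaw": -37.7},{"x": 29.5,"y": -16.4,"z": -9.7,"yaw": -37.7},{"x": 29.5,"y": -16.4,"z": -9.7,"yaw": -37.7},{"x": 29.5,"y": -16.4,"z": -9.7,"yaw": -37.7},{"x": 29.5,"y": -16.4,"z": -9.7,"yaw": -37.7}])

```text
clock: 6.2
eef_pos: [0.5133, 0.0203, 0.099]
tool_rot: [0.652, 0.759, -0.0, -0.0]
ft_force: [-0.8, 0.1, -3.9]
grip_width: 0.0578
grasp_force: 65.8
```

```bash
python3 - <<'E'
from h import *
go(.5139,.0213,.0140,98.76)
o=bot.get_obs();print(o["eef_pos"],o["grip_width"],o["ft_force"])
cv2.imwrite("pics/a_top.png",cv2.resize(bot.camera("top")[130:280,130:330],None,fx=3.5,fy=3.5,interpolation=cv2.INTER_CUBIC))
E
```

```text
row [0.09, 0.08, 8.5] yaw -0.09 | phi 98.67 clock 6.2
[0.51334217 0.02029274 0.09900806] 0.05783558417806218 [-0.77217869  0.14013436 -3.87243741]
```

View pics/a_top.png

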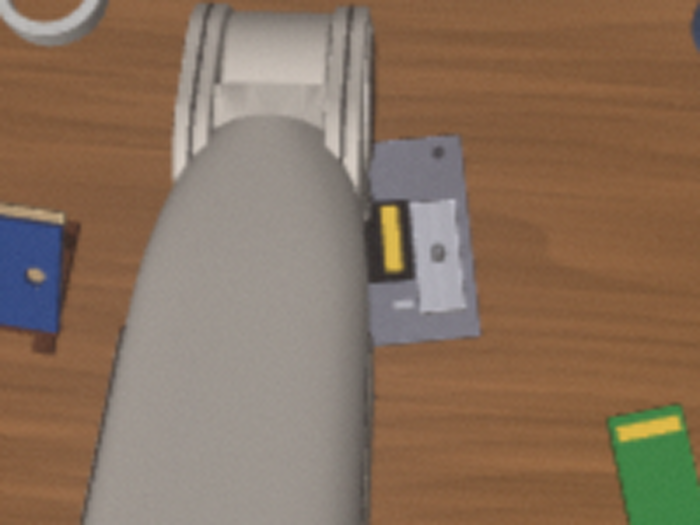

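The arm hides most of the bed, but the cassette end shows at crop (390,240), aligned with the right shoulder at (438,255). I'll lower it slowly.

move_arm(motion=[{"x": 0.1,"y": 0.1,"z": 2,"yaw": 0},{"x": 0.1,"y": 0.1,"z": 4,"yaw": 0},{"x": 0.1,"y": 0.1,"z": 5.5,"yaw": 0},{"x": 0.1,"y": 0.1,"z": 6.8,"yaw": 0},{"x": 0.1,"y": 0.1,"z": 7.5,"yaw": 0},{"x": 0.1,"y": 0.1,"z": 7.9,"yaw": 0},{"x": 0.1,"y": 0.1,"z": 8.2,"yaw": 0},{"x": 0.1,"y": 0.1,"z": 8.2,"yaw": 0}])

```text
clock: 7.25
eef_pos: [0.5146, 0.0225, 0.0174]
tool_rot: [0.651, 0.759, 0.0, 0.0]
ft_force: [-0.8, -0.5, -2.8]
grip_width: 0.0582
grasp_force: 65.8
```

move_arm(motion=[{"x": 0,"y": 0,"z": 0.1,"yaw": 0},{"x": 0,"y": 0,"z": 0.2,"yaw": 0},{"x": 0,"y": 0,"z": 0.3,"yaw": 0},{"x": 0,"y": 0,"z": 0.3,"yaw": 0}])

```text
clock: 7.75
eef_pos: [0.5146, 0.0224, 0.0143]
tool_rot: [0.651, 0.759, 0.0, 0.0]
ft_force: [1.2, 0.9, -3.1]
grip_width: 0.058
grasp_force: 65.8
```

move_arm(motion=[{"x": 0,"y": 0,"z": 0.05,"yaw": 0},{"x": 0,"y": 0,"z": 0.1,"yaw": 0},{"x": 0,"y": 0,"z": 0.1,"yaw": 0}])

```text
clock: 8.12
eef_pos: [0.5146, 0.0224, 0.0135]
tool_rot: [0.651, 0.759, 0.0, 0.0]
ft_force: [0.3, -0.3, -2.2]
grip_width: 0.0582
grasp_force: 65.8
```

move_arm(motion=[{"x": 0,"y": 0,"z": 0.05,"yaw": 0},{"x": 0,"y": 0,"z": 0.1,"yaw": 0},{"x": 0,"y": 0,"z": 0.1,"yaw": 0}])

```text
clock: 8.5
eef_pos: [0.5147, 0.0224, 0.0134]
tool_rot: [0.651, 0.759, 0.0, 0.0]
ft_force: [-2.4, -0.5, 6.7]
grip_width: 0.0583
grasp_force: 66.8
```

Contact. I'll release, opening in part first, then retreat and check.

move_arm(motion=[{"x": 0,"y": 0,"z": 0,"yaw": 0},{"x": 0,"y": 0,"z": 0,"yaw": 0},{"x": 0,"y": 0,"z": 0,"yaw": 0},{"x": 0,"y": 0,"z": 0,"yaw": 0}], gripper=0.8)

```text
clock: 9.0
eef_pos: [0.5145, 0.0224, 0.0122]
tool_rot: [0.651, 0.759, -0.0, 0.0]
ft_force: [0.2, 0.6, 0.2]
grip_width: 0.0766
grasp_force: 0.0
```

move_arm(motion=[{"x": 0,"y": 0,"z": -2,"yaw": 0},{"x": 0,"y": 0,"z": -6,"yaw": 0},{"x": 0,"y": 0,"z": -12,"yaw": 0},{"x": 0,"y": 0,"z": -16,"yaw": 0},{"x": 0,"y": 0,"z": -16,"yaw": 0},{"x": 0,"y": 0,"z": -16,"yaw": 0}])

```text
clock: 9.75
eef_pos: [0.514, 0.0224, 0.1716]
tool_rot: [0.651, 0.759, -0.0, -0.0]
ft_force: [0.4, 0.2, -0.2]
grip_width: 0.0767
grasp_force: 0.0
```

```bash
python3 - <<'E'
from h import *
o=bot.get_obs();print(o["eef_pos"],o["joint_pos"])
p=np.array([.4905,.3284,.074,-.102]); R,t=tilt(p); g=t+R@[0,0,.032]; print("grip",g)
go(g[0],g[1],.20,np.degrees(p[3])); go(g[0],g[1],g[2]+.003-.019,np.degrees(p[3]))
E
```

```text
[0.51395612 0.02235859 0.17157575] [ 4.34682640e-02  3.03416671e-01 -6.90680120e-02  1.19934567e+00
  1.22596866e-05  1.46160410e+00]
grip [0.47224095 0.33026891 0.10021287]
row [31.07, 0.56, -2.84] yaw 104.59 | phi 98.75 clock 9.75
row [31.07, 0.57, 8.74] yaw 104.59 | phi 98.75 clock 9.75
```

move_arm(motion=[{"x": 4,"y": 0,"z": -2.8,"yaw": -10},{"x": 9,"y": 0.2,"z": -2.8,"yaw": -20},{"x": 14,"y": 0.3,"z": -2.8,"yaw": -30},{"x": 19,"y": 0.4,"z": -2.8,"yaw": -40},{"x": 24,"y": 0.5,"z": -2.8,"yaw": -50},{"x": 28,"y": 0.6,"z": -2.8,"yaw": -60},{"x": 31,"y": 0.6,"z": -2.8,"yaw": -70},{"x": 31,"y": 0.6,"z": -2.8,"yaw": -75.4},{"x": 31,"y": 0.6,"z": -2.8,"yaw": -75.4},{"x": 31,"y": 0.6,"z": -2.8,"yaw": -75.4},{"x": 31,"y": 0.6,"z": -2.8,"yaw": -75.4}])

```text
clock: 11.12
eef_pos: [0.4732, 0.3291, 0.1999]
tool_rot: [0.052, 0.999, -0.0, -0.0]
ft_force: [0.6, -0.2, 0.8]
grip_width: 0.0767
grasp_force: 0.0
```

```bash
python3 - <<'E'
from h import *
m={n:near(n,"cassette",proj(n,[.514,.02,.028])[0][::-1]) for n in CM if (bot.camera(n) is not None)}
for ns in (("top","scene"),("top",)):
  print(ns,fit({n:m[n] for n in ns},CASS,flat(.01),[.514,.021,.15],[.006,.006,.05]))
print("handle proj",proj("top",[.4722,.3303,.1002]))
go(.4722,.3303,.0845,174.2)
v=bot.camera("scene")[120:280,230:440];cv2.imwrite("pics/b.png",cv2.resize(v,None,fx=3.5,fy=3.5,interpolation=cv2.INTER_CUBIC))
E
```

```text
('top', 'scene') (array([0.51558447, 0.020175  , 0.16045518]), np.float64(0.021190568804740906))
('top',) (array([0.5153243 , 0.02012747, 0.16693621]), np.float64(0.012291794642806053))
handle proj [[106.34394112 208.25795466]]
row [0.13, 0.07, 11.59] yaw -0.09 | phi 174.11 clock 11.325
```

View pics/b.png

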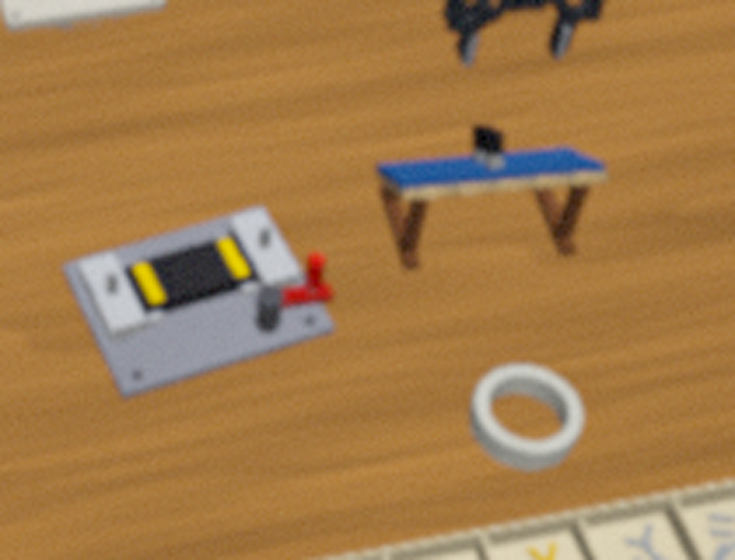

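The cassette lies flat between the shoulders at crop (190,275). The gripper is above the stand and the plate handle sits at crop (488,143), which fits my estimate. Now the descent to the handle.

move_arm(motion=[{"x": 0.1,"y": 0.1,"z": 4,"yaw": 0},{"x": 0.1,"y": 0.1,"z": 7,"yaw": 0},{"x": 0.1,"y": 0.1,"z": 9,"yaw": 0},{"x": 0.1,"y": 0.1,"z": 10.5,"yaw": 0},{"x": 0.1,"y": 0.1,"z": 11.3,"yaw": 0},{"x": 0.1,"y": 0.1,"z": 11.5,"yaw": 0},{"x": 0.1,"y": 0.1,"z": 11.5,"yaw": 0}])

```text
clock: 12.25
eef_pos: [0.4728, 0.3311, 0.086]
tool_rot: [0.051, 0.999, 0.0, 0.0]
ft_force: [-0.1, -0.9, 0.2]
grip_width: 0.0768
grasp_force: 0.0
```

move_arm(motion=[{"x": 0,"y": 0,"z": 0,"yaw": 0},{"x": 0,"y": 0,"z": 0,"yaw": 0},{"x": 0,"y": 0,"z": 0,"yaw": 0},{"x": 0,"y": 0,"z": 0,"yaw": 0},{"x": 0,"y": 0,"z": 0,"yaw": 0},{"x": 0,"y": 0,"z": 0,"yaw": 0},{"x": 0,"y": 0,"z": 0,"yaw": 0},{"x": 0,"y": 0,"z": 0,"yaw": 0}], gripper=-1)

```text
clock: 13.25
eef_pos: [0.4726, 0.3306, 0.0858]
tool_rot: [0.051, 0.999, -0.0, 0.0]
ft_force: [-1.0, -3.0, 4.8]
grip_width: 0.0174
grasp_force: 59.6
```

move_arm(motion=[{"x": 0,"y": 0,"z": -1,"yaw": 0},{"x": 0,"y": 0,"z": -3,"yaw": 0},{"x": 0,"y": 0,"z": -6,"yaw": 0},{"x": 0,"y": 0,"z": -9,"yaw": 0},{"x": 0,"y": 0,"z": -10,"yaw": 0},{"x": 0,"y": 0,"z": -10,"yaw": 0}])

```text
clock: 14.0
eef_pos: [0.4723, 0.331, 0.1852]
tool_rot: [0.051, 0.999, 0.0, -0.0]
ft_force: [-0.2, 0.3, -4.1]
grip_width: 0.0169
grasp_force: 58.8
```

```bash
python3 - <<'E'
from h import *
a=bot.camera("scene")[100:230,290:450];b=bot.camera("top")[140:270,30:190]
cv2.imwrite("pics/c.png",np.hstack([cv2.resize(v,(395,321),interpolation=cv2.INTER_CUBIC) for v in(a,b)]))
E
```

```text
(no output)
```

View pics/c.png

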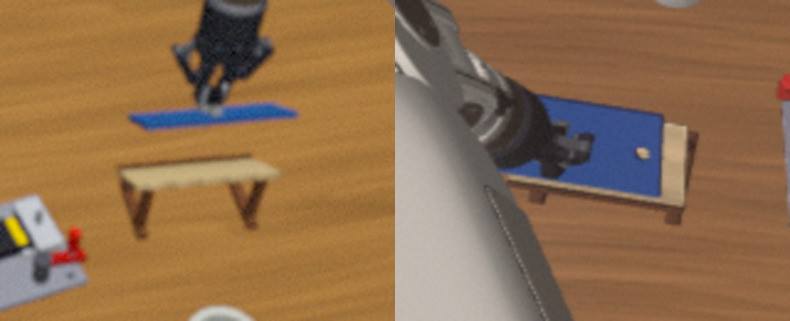

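The plate is held clear of the stand, still tilted 35 degrees. In the left half it is at (215,115). The tool stays vertical, so I'll level the plate by pivoting its low edge on open bench in front, then regrip.

```bash
python3 - <<'E'
from h import *
go(.315,.15,.185,174.2);go(.315,.15,.055,174.2)
E
```

```text
row [13.73, -19.53, -0.07] yaw -0.05 | phi 174.15 clock 14.1
row [13.7, -19.51, 12.93] yaw -0.05 | phi 174.15 clock 14.1
```

move_arm(motion=[{"x": 2,"y": -3,"z": 0,"yaw": 0},{"x": 5,"y": -7,"z": 0,"yaw": 0},{"x": 8,"y": -11,"z": 0,"yaw": 0},{"x": 11,"y": -15,"z": 0,"yaw": 0},{"x": 13,"y": -18,"z": 0,"yaw": 0},{"x": 13.7,"y": -19.5,"z": 1,"yaw": 0},{"x": 13.7,"y": -19.5,"z": 5,"yaw": 0},{"x": 13.7,"y": -19.5,"z": 9,"yaw": 0},{"x": 13.7,"y": -19.5,"z": 12,"yaw": 0},{"x": 13.7,"y": -19.5,"z": 13,"yaw": 0},{"x": 13.7,"y": -19.5,"z": 13,"yaw": 0},{"x": 13.7,"y": -19.5,"z": 13,"yaw": 0}])

```text
clock: 15.6
eef_pos: [0.3172, 0.1513, 0.0562]
tool_rot: [0.051, 0.999, 0.0, 0.001]
ft_force: [0.4, 0.6, -3.5]
grip_width: 0.0172
grasp_force: 59.1
```

move_arm(motion=[{"x": 0,"y": 0,"z": 0.4,"yaw": 0},{"x": 0,"y": 0,"z": 0.8,"yaw": 0},{"x": 0,"y": 0,"z": 1.2,"yaw": 0},{"x": 0,"y": 0,"z": 1.3,"yaw": 0},{"x": 0,"y": 0,"z": 1.4,"yaw": 0},{"x": 0,"y": 0,"z": 1.4,"yaw": 0}])

```text
clock: 16.35
eef_pos: [0.3162, 0.1508, 0.0413]
tool_rot: [0.051, 0.999, -0.0, -0.0]
ft_force: [0.4, -0.2, -3.1]
grip_width: 0.0171
grasp_force: 59.2
```

move_arm(motion=[{"x": 0,"y": 0,"z": 0.15,"yaw": 0},{"x": 0,"y": 0,"z": 0.3,"yaw": 0},{"x": 0,"y": 0,"z": 0.45,"yaw": 0},{"x": 0,"y": 0,"z": 0.45,"yaw": 0}])

```text
clock: 16.85
eef_pos: [0.3163, 0.1508, 0.0369]
tool_rot: [0.051, 0.999, 0.0, 0.0]
ft_force: [0.1, 0.1, -0.4]
grip_width: 0.0171
grasp_force: 59.7
```

move_arm(motion=[{"x": -0.3,"y": 0,"z": 0.1,"yaw": 0},{"x": -0.6,"y": 0,"z": 0.2,"yaw": 0},{"x": -0.9,"y": 0,"z": 0.3,"yaw": 0},{"x": -1.2,"y": 0,"z": 0.4,"yaw": 0},{"x": -1.2,"y": 0,"z": 0.4,"yaw": 0}])

```text
clock: 17.48
eef_pos: [0.3264, 0.1498, 0.0328]
tool_rot: [0.051, 0.999, 0.0, -0.002]
ft_force: [-4.7, 0.6, 5.4]
grip_width: 0.0172
grasp_force: 60.1
```

move_arm(motion=[{"x": -0.3,"y": 0,"z": 0.2,"yaw": 0},{"x": -0.6,"y": 0,"z": 0.4,"yaw": 0},{"x": -0.9,"y": 0,"z": 0.6,"yaw": 0},{"x": -1.2,"y": 0,"z": 0.85,"yaw": 0},{"x": -1.2,"y": 0,"z": 0.85,"yaw": 0}])

```text
clock: 18.1
eef_pos: [0.3388, 0.1485, 0.0244]
tool_rot: [0.051, 0.999, 0.0, -0.002]
ft_force: [-3.7, 0.2, 5.4]
grip_width: 0.0173
grasp_force: 60.3
```

```bash
python3 - <<'E'
from h import *
a=bot.camera("scene")[60:240,220:420];b=bot.camera("top")[180:360,80:280]
cv2.imwrite("pics/d.png",np.hstack([cv2.resize(v,(395,355),interpolation=cv2.INTER_CUBIC) for v in(a,b)]))
E
```

```text
(no output)
```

View pics/d.png

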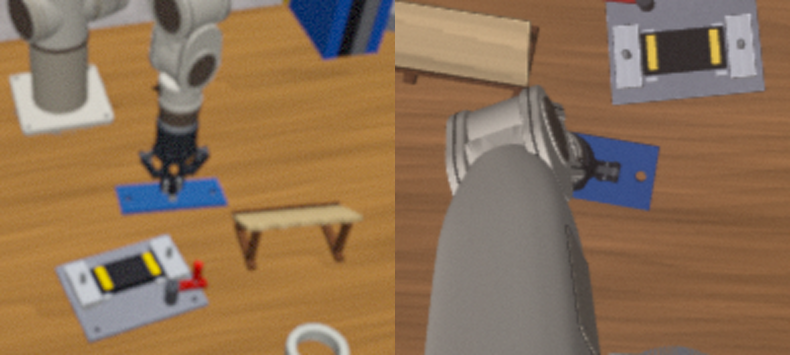

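The plate is pivoting flat on the bench, with its hole at right-half (641,176) and the cassette still in place. Continuing.

move_arm(motion=[{"x": -0.2,"y": 0,"z": 0.2,"yaw": 0},{"x": -0.4,"y": 0,"z": 0.4,"yaw": 0},{"x": -0.55,"y": 0,"z": 0.6,"yaw": 0},{"x": -0.6,"y": 0,"z": 0.7,"yaw": 0},{"x": -0.6,"y": 0,"z": 0.7,"yaw": 0}])

```text
clock: 18.82
eef_pos: [0.3456, 0.1478, 0.0177]
tool_rot: [0.051, 0.999, 0.0, -0.001]
ft_force: [-2.5, -0.9, 6.3]
grip_width: 0.017
grasp_force: 60.6
```

move_arm(motion=[{"x": -0.1,"y": 0,"z": 0.08,"yaw": 0},{"x": -0.15,"y": 0,"z": 0.15,"yaw": 0},{"x": -0.15,"y": 0,"z": 0.15,"yaw": 0}])

```text
clock: 19.2
eef_pos: [0.3468, 0.1477, 0.0163]
tool_rot: [0.051, 0.999, 0.0, -0.001]
ft_force: [-4.3, -0.2, 7.5]
grip_width: 0.0169
grasp_force: 61.0
```

move_arm(motion=[{"x": 0,"y": 0,"z": 0.1,"yaw": 0},{"x": 0,"y": 0,"z": 0.15,"yaw": 0},{"x": 0,"y": 0,"z": 0.15,"yaw": 0}])

```text
clock: 19.58
eef_pos: [0.3478, 0.1476, 0.015]
tool_rot: [0.051, 0.999, 0.0, 0.0]
ft_force: [-1.0, -1.4, 7.2]
grip_width: 0.0171
grasp_force: 61.1
```

move_arm(motion=[{"x": -0.05,"y": 0,"z": 0.1,"yaw": 0},{"x": -0.1,"y": 0,"z": 0.2,"yaw": 0},{"x": -0.1,"y": 0,"z": 0.2,"yaw": 0}])

```text
clock: 19.95
eef_pos: [0.3485, 0.1476, 0.0141]
tool_rot: [0.051, 0.999, 0.0, 0.0]
ft_force: [-6.2, -3.9, 22.5]
grip_width: 0.0173
grasp_force: 63.4
```

move_arm(motion=[{"x": 0,"y": 0,"z": -0.15,"yaw": 0},{"x": 0,"y": 0,"z": -0.15,"yaw": 0},{"x": 0,"y": 0,"z": -0.15,"yaw": 0},{"x": 0,"y": 0,"z": -0.15,"yaw": 0}], gripper=0)

```text
clock: 20.45
eef_pos: [0.3485, 0.1475, 0.0136]
tool_rot: [0.051, 0.999, -0.0, -0.0]
ft_force: [-0.2, 0.3, -0.5]
grip_width: 0.0428
grasp_force: 0.0
```

move_arm(motion=[{"x": 0,"y": 0,"z": -3,"yaw": 0},{"x": 0,"y": 0,"z": -8,"yaw": 0},{"x": 0,"y": -3,"z": -12,"yaw": 0},{"x": 0,"y": -9,"z": -14,"yaw": 0},{"x": 0,"y": -15,"z": -14,"yaw": 0},{"x": 0,"y": -21,"z": -14,"yaw": 0},{"x": 0,"y": -25,"z": -14,"yaw": 0},{"x": 0,"y": -25,"z": -14,"yaw": 0},{"x": 0,"y": -25,"z": -14,"yaw": 0}])

```text
clock: 21.58
eef_pos: [0.3228, -0.1009, 0.1536]
tool_rot: [0.051, 0.999, 0.0, -0.0]
ft_force: [-1.0, 0.4, 0.4]
grip_width: 0.0425
grasp_force: 0.0
```

```bash
python3 - <<'E'
from h import *
im={n:bot.camera(n) for n in CM}
e=[.347,.1476]
m={n:blue(im[n],proj(n,[*e,.008])[0]) for n in CM}
for ns in(("top","scene"),("top",),("scene",)):
  p,f=fit({n:m[n] for n in ns},PLATE,flat(0),[*e,-.1],[.006,.006,.05]); print(ns,np.round(p,4),f)
# bed again, top only and colour-free, with same frame
b=near("top","bed",proj("top",[.514,.02,.01])[0][::-1])
print("bed",fit({"top":b},BED,flat(0),[.514,.02,.153],[.006,.006,.05]))
# joint holes/pins: dump a picture
a=im["top"][165:305,120:310];cv2.imwrite("pics/e.png",cv2.resize(a,None,fx=4,fy=4,interpolation=cv2.INTER_CUBIC))
E
```

```text
('top', 'scene') [ 0.3434  0.1471 -0.1003] 0.03979343920946121
('top',) [ 0.344   0.1478 -0.1012] 0.007701430004090071
('scene',) [ 0.3416  0.1467 -0.091 ] 0.028228020295500755
bed (array([0.51356232, 0.01981231, 0.15495507]), np.float64(0.2734009623527527))
```

View pics/e.png

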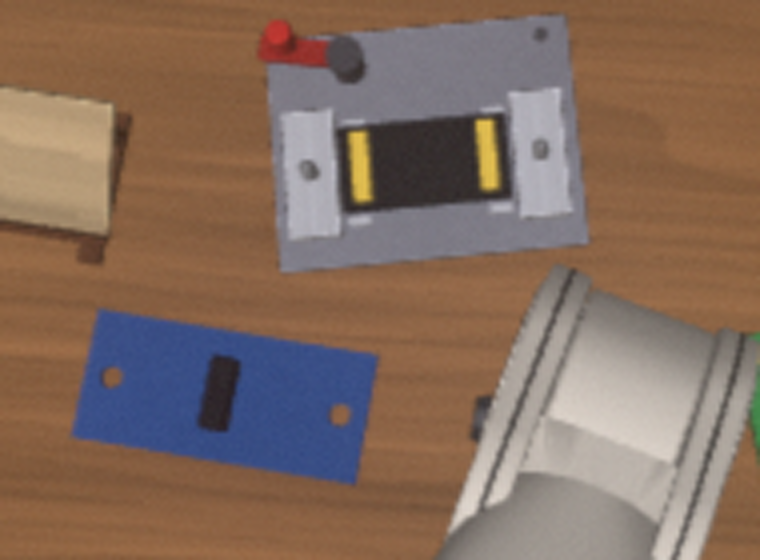

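The plate lies flat on the bench, handle at crop (218,393) and holes at (112,377) and (340,415). The pins are at (309,170) and (541,149). Next I regrip at the plate's centre.

```bash
python3 - <<'E'
from h import *
go(.344,.1477,.10,174.2)
v=cv2.imread("pics/e.png")
for n,q,z in(("hole",[(112,377),(340,415)],.004),("pin",[(309,169),(541,148)],.056)):
    P=[ground("top",(b/4+165-.4,a/4+120-.4),z) for a,b in q]; d=P[0]-P[1]; print(n,np.mean(P,0).round(4),np.linalg.norm(d).round(4),np.arctan2(-d[0],d[1]).round(4))
E
```

```text
row [0.39, 24.87, 5.38] yaw 0.09 | phi 174.29 clock 21.725
hole [0.3436 0.148  0.004 ] 0.1623 -0.0994
pin [0.5111 0.018  0.056 ] 0.1603 0.1549
```

move_arm(motion=[{"x": 0.4,"y": 5,"z": 0,"yaw": 0},{"x": 0.4,"y": 11,"z": 0,"yaw": 0},{"x": 0.4,"y": 17,"z": 0,"yaw": 0},{"x": 0.4,"y": 22,"z": 0,"yaw": 0},{"x": 0.4,"y": 24.9,"z": 0,"yaw": 0},{"x": 0.4,"y": 24.9,"z": 3,"yaw": 0},{"x": 0.4,"y": 24.9,"z": 5.4,"yaw": 0},{"x": 0.4,"y": 24.9,"z": 5.4,"yaw": 0},{"x": 0.4,"y": 24.9,"z": 5.4,"yaw": 0}])

```text
clock: 22.85
eef_pos: [0.3447, 0.1476, 0.1005]
tool_rot: [0.05, 0.999, 0.0, 0.0]
ft_force: [-0.5, 0.8, 0.2]
grip_width: 0.0428
grasp_force: 0.0
```

```bash
python3 - <<'E'
from h import *
go(.344,.1477,.0145,174.2)
E
```

```text
row [0.07, 0.0, 8.6] yaw 0.03 | phi 174.23 clock 22.85
```

move_arm(motion=[{"x": 0.1,"y": 0,"z": 3,"yaw": 0},{"x": 0.1,"y": 0,"z": 6,"yaw": 0},{"x": 0.1,"y": 0,"z": 8,"yaw": 0},{"x": 0.1,"y": 0,"z": 8.6,"yaw": 0},{"x": 0.1,"y": 0,"z": 8.6,"yaw": 0},{"x": 0.1,"y": 0,"z": 8.6,"yaw": 0}])

```text
clock: 23.6
eef_pos: [0.3445, 0.1474, 0.0148]
tool_rot: [0.051, 0.999, 0.001, 0.001]
ft_force: [-0.4, 0.2, -0.4]
grip_width: 0.0427
grasp_force: 0.0
```

move_arm(motion=[{"x": 0,"y": 0,"z": 0,"yaw": 0},{"x": 0,"y": 0,"z": 0,"yaw": 0},{"x": 0,"y": 0,"z": 0,"yaw": 0},{"x": 0,"y": 0,"z": 0,"yaw": 0},{"x": 0,"y": 0,"z": 0,"yaw": 0},{"x": 0,"y": 0,"z": 0,"yaw": 0}], gripper=-1)

```text
clock: 24.35
eef_pos: [0.3441, 0.1474, 0.0146]
tool_rot: [0.051, 0.999, 0.001, 0.001]
ft_force: [-0.4, -0.3, 5.1]
grip_width: 0.0169
grasp_force: 59.0
```

```bash
python3 - <<'E'
from h import *
print(bot.get_obs()["eef_pos"]);go(.5137,.0197,.125,188.8)
E
```

```text
[0.34414201 0.14743719 0.01463222]
row [-18.18, -10.97, -11.02] yaw -14.64 | phi 174.16 clock 24.35
```

move_arm(motion=[{"x": 0,"y": 0,"z": -1,"yaw": 0},{"x": 0,"y": 0,"z": -4,"yaw": 0},{"x": 0,"y": 0,"z": -8,"yaw": 0},{"x": 0,"y": 0,"z": -11,"yaw": 0},{"x": -3,"y": -2,"z": -11.5,"yaw": -3},{"x": -7,"y": -4,"z": -11.5,"yaw": -6},{"x": -11,"y": -6.5,"z": -11.5,"yaw": -9},{"x": -15,"y": -9,"z": -11.5,"yaw": -12},{"x": -17.5,"y": -10.6,"z": -11.5,"yaw": -14.6},{"x": -18.2,"y": -11,"z": -11.5,"yaw": -14.6},{"x": -18.2,"y": -11,"z": -11.5,"yaw": -14.6},{"x": -18.2,"y": -11,"z": -11.5,"yaw": -14.6}])

```text
clock: 25.85
eef_pos: [0.512, 0.0197, 0.1286]
tool_rot: [-0.077, 0.997, 0.0, -0.001]
ft_force: [-1.1, -0.7, -4.5]
grip_width: 0.0171
grasp_force: 59.3
```

```bash
python3 - <<'E'
from h import *
go(.5137,.0197,.075,188.8)
a=bot.camera("scene")[150:260,230:360];b=bot.camera("top")[150:260,150:290]
cv2.imwrite("pics/f.png",np.hstack([cv2.resize(v,(395,320),interpolation=cv2.INTER_CUBIC) for v in(a,b)]))
E
```

```text
row [-0.18, -0.03, 5.36] yaw -0.01 | phi -171.21 clock 25.85
```

View pics/f.png

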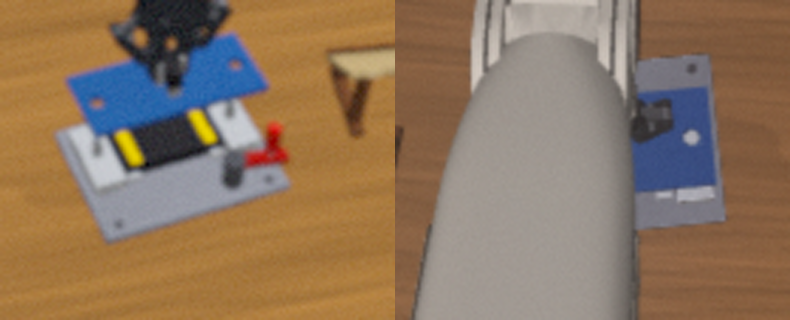

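The plate is level above the frame, with both holes (left half: (97,103) and (236,65)) over the pins. Lowering to just above the pins.

move_arm(motion=[{"x": -0.15,"y": 0,"z": 2,"yaw": 0},{"x": -0.15,"y": 0,"z": 4,"yaw": 0},{"x": -0.15,"y": 0,"z": 5,"yaw": 0},{"x": -0.15,"y": 0,"z": 5.2,"yaw": 0},{"x": -0.15,"y": 0,"z": 5.2,"yaw": 0},{"x": -0.15,"y": 0,"z": 5.2,"yaw": 0}])

```text
clock: 26.7
eef_pos: [0.5155, 0.0193, 0.0776]
tool_rot: [-0.076, 0.997, -0.0, 0.001]
ft_force: [0.7, 0.1, -3.2]
grip_width: 0.0169
grasp_force: 59.3
```

```bash
python3 - <<'E'
from h import *
print(bot.get_obs()["eef_pos"]);go(.5137,.0197,.0446,188.8)
im=bot.camera("scene"); bot.camera("top")
# blue face outline in scene, plate at present height
z=bot.get_obs()["eef_pos"][2]-.0146
m={"scene":blue(im,proj("scene",[.514,.02,z+.008])[0])}
print("plate",z,fit(m,PLATE,flat(z),[.5137,.0197,.154],[.006,.006,.05]))
b={"scene":None}
E
```

```text
[0.51545171 0.01926069 0.0776096 ]
row [0.17, 0.07, 3.3] yaw -0.05 | phi -171.25 clock 26.7
plate 0.06285527403659083 (array([0.51469487, 0.01854803, 0.17583007]), np.float64(0.021372130140662193))
```

move_arm(motion=[{"x": 0.15,"y": 0.05,"z": 0,"yaw": 0},{"x": 0.15,"y": 0.05,"z": 0.3,"yaw": 0},{"x": 0.15,"y": 0.05,"z": 0.6,"yaw": 0},{"x": 0.15,"y": 0.05,"z": 0.8,"yaw": 0},{"x": 0.15,"y": 0.05,"z": 1.0,"yaw": 0},{"x": 0.15,"y": 0.05,"z": 1.0,"yaw": 0},{"x": 0.15,"y": 0.05,"z": 1.0,"yaw": 0}])

```text
clock: 27.68
eef_pos: [0.5133, 0.0195, 0.0668]
tool_rot: [-0.076, 0.997, -0.0, 0.0]
ft_force: [-0.1, -0.3, -4.1]
grip_width: 0.0171
grasp_force: 59.3
```

Bottom is about 52 mm up, past the pin tips, with no contact force. Continuing in small steps.

move_arm(motion=[{"x": 0,"y": 0,"z": 0.2,"yaw": 0},{"x": 0,"y": 0,"z": 0.4,"yaw": 0},{"x": 0,"y": 0,"z": 0.6,"yaw": 0},{"x": 0,"y": 0,"z": 0.6,"yaw": 0}])

```text
clock: 28.18
eef_pos: [0.513, 0.0195, 0.0605]
tool_rot: [-0.076, 0.997, 0.0, -0.0]
ft_force: [-0.9, -0.3, -3.9]
grip_width: 0.0171
grasp_force: 59.3
```

move_arm(motion=[{"x": 0,"y": 0,"z": 0.2,"yaw": 0},{"x": 0,"y": 0,"z": 0.4,"yaw": 0},{"x": 0,"y": 0,"z": 0.6,"yaw": 0},{"x": 0,"y": 0,"z": 0.8,"yaw": 0},{"x": 0,"y": 0,"z": 0.8,"yaw": 0}])

```text
clock: 28.8
eef_pos: [0.513, 0.0195, 0.0526]
tool_rot: [-0.076, 0.997, 0.0, -0.0]
ft_force: [0.5, -0.0, -3.0]
grip_width: 0.017
grasp_force: 59.3
```

Free on the pin shafts. Remaining drop is about 8 mm.

move_arm(motion=[{"x": 0,"y": 0,"z": 0.2,"yaw": 0},{"x": 0,"y": 0,"z": 0.4,"yaw": 0},{"x": 0,"y": 0,"z": 0.6,"yaw": 0},{"x": 0,"y": 0,"z": 0.7,"yaw": 0},{"x": 0,"y": 0,"z": 0.75,"yaw": 0},{"x": 0,"y": 0,"z": 0.75,"yaw": 0}])

```text
clock: 29.55
eef_pos: [0.5132, 0.0195, 0.0453]
tool_rot: [-0.076, 0.997, 0.0, -0.0]
ft_force: [-0.3, 0.9, -3.2]
grip_width: 0.0173
grasp_force: 59.3
```

move_arm(motion=[{"x": 0,"y": 0,"z": 0.05,"yaw": 0},{"x": 0,"y": 0,"z": 0.1,"yaw": 0},{"x": 0,"y": 0,"z": 0.1,"yaw": 0}])

```text
clock: 29.92
eef_pos: [0.5133, 0.0195, 0.0447]
tool_rot: [-0.076, 0.997, 0.0, 0.0]
ft_force: [-0.9, -0.6, 0.5]
grip_width: 0.0172
grasp_force: 60.0
```

move_arm(motion=[{"x": 0,"y": 0,"z": 0.05,"yaw": 0},{"x": 0,"y": 0,"z": 0.1,"yaw": 0},{"x": 0,"y": 0,"z": 0.1,"yaw": 0}])

```text
clock: 30.3
eef_pos: [0.5134, 0.0194, 0.0447]
tool_rot: [-0.076, 0.997, -0.0, 0.0]
ft_force: [-4.7, -1.3, 8.1]
grip_width: 0.0172
grasp_force: 61.2
```

move_arm(motion=[{"x": 0,"y": 0,"z": 0,"yaw": 0},{"x": 0,"y": 0,"z": 0,"yaw": 0},{"x": 0,"y": 0,"z": 0,"yaw": 0},{"x": 0,"y": 0,"z": 0,"yaw": 0}], gripper=0)

```text
clock: 30.8
eef_pos: [0.5133, 0.0195, 0.0432]
tool_rot: [-0.076, 0.997, -0.0, -0.0]
ft_force: [0.1, -0.2, 0.4]
grip_width: 0.0422
grasp_force: 0.0
```

move_arm(motion=[{"x": 0,"y": 0,"z": -3,"yaw": 0},{"x": 0,"y": 0,"z": -7,"yaw": 0},{"x": 0,"y": 0,"z": -11,"yaw": 0},{"x": 4,"y": 0,"z": -11,"yaw": 0},{"x": 10,"y": 0,"z": -11,"yaw": 0},{"x": 16,"y": 0,"z": -11,"yaw": 0},{"x": 20,"y": 0,"z": -11,"yaw": 0},{"x": 20,"y": 0,"z": -11,"yaw": 0},{"x": 20,"y": 0,"z": -11,"yaw": 0}])

```text
clock: 31.92
eef_pos: [0.3168, -0.011, 0.1538]
tool_rot: [-0.076, 0.997, -0.0, 0.001]
ft_force: [-0.0, -0.6, 0.4]
grip_width: 0.0426
grasp_force: 0.0
```

```bash
python3 - <<'E'
from h import *
im={n:bot.camera(n) for n in CM}
m={n:blue(im[n],proj(n,[.514,.02,.038])[0]) for n in CM}
p,f=fit({"top":m["top"]},PLATE,flat(.03),[.514,.02,.154],[.006,.006,.05]); print("plate",p,f)
R=Ro.from_euler("z",.1537).as_matrix(); t=np.array([.5137,.0197,0])
# clamp angle: red pixels in both, compare knob top projection
for n in CM:
  h=cv2.cvtColor(im[n],cv2.COLOR_BGR2HSV); r=(cv2.inRange(h,(0,150,60),(8,255,255))|cv2.inRange(h,(172,150,60),(180,255,255)))
  q=proj(n,t+R@[.078,.07,.06])[0]; yy,xx=np.nonzero(r); k=np.hypot(xx-q[0],yy-q[1])<30; rm=np.zeros(r.shape,bool); rm[yy[k],xx[k]]=1; m[n]=rm; print(n,rm.sum())
th=np.linspace(0,2*np.pi,16)
cyl=np.array([[-.040+.009*np.cos(a),.009*np.sin(a),z] for a in th for z in(.053,.101)])
arm=box(-60,-9,-9,9,41,53)
def pose(p):
  A=Ro.from_euler("z",.1537-p[0]).as_matrix(); return A,t+R@[.078,.05,0]
for a in(("top",),("scene",)): print("clamp",a,fit({n:m[n] for n in a},[cyl,arm],pose,[1.6],[.2]))
a=im["scene"][150:260,230:360];b=im["top"][150:260,150:290]
cv2.imwrite("pics/g.png",np.hstack([cv2.resize(v,(395,320),interpolation=cv2.INTER_CUBIC) for v in(a,b)]))
E
```

```text
plate [0.51341881 0.01947999 0.15499017] 0.004561881069093943
scene 98
top 127
clamp ('top',) (array([1.77851563]), np.float64(0.11949741840362549))
clamp ('scene',) (array([1.6734375]), np.float64(0.23045407235622406))
```

View pics/g.png

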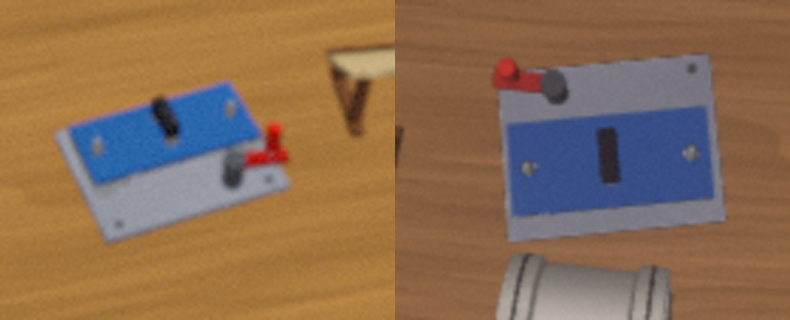

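The plate lies flush: the pins show through both holes at right-half (529,167) and (691,153). The clamp is still out, with its knob at right-half (507,66).

```bash
cat >> h.py <<'E'
def knob(th):
    R=Ro.from_euler("z",.1545).as_matrix(); return np.array([.5136,.0196,0])+R@[.078-.04*np.cos(th),.05+.04*np.sin(th),0]
E
python3 - <<'E'
from h import *
k=ground("top",(172.7-.2,189.7-.2),.101); print("seen",k,[knob(a).round(4).tolist() for a in(1.57,1.7,1.78,1.9)])
k=knob(1.75); go(k[0],k[1],.14,188.85-100)
E
```

```text
seen [0.58339118 0.11925595 0.101     ] [[0.5768, 0.1205, 0.0], [0.582, 0.121, 0.0], [0.5852, 0.1209, 0.0], [0.5899, 0.1204, 0.0]]
row [-28.39, 8.97, 1.4] yaw 99.92 | phi -171.23 clock 32.025
```

move_arm(motion=[{"x": -3,"y": 1,"z": 0,"yaw": 10},{"x": -7,"y": 2,"z": 0,"yaw": 20},{"x": -12,"y": 4,"z": 0,"yaw": 30},{"x": -17,"y": 5,"z": 0,"yaw": 40},{"x": -22,"y": 7,"z": 0,"yaw": 50},{"x": -26,"y": 8,"z": 0,"yaw": 60},{"x": -28.4,"y": 9,"z": 0,"yaw": 70},{"x": -28.4,"y": 9,"z": 0,"yaw": 80},{"x": -28.4,"y": 9,"z": 0,"yaw": 90},{"x": -28.4,"y": 9,"z": 0,"yaw": 100},{"x": -28.4,"y": 9,"z": 0,"yaw": 100},{"x": -28.4,"y": 9,"z": 0,"yaw": 100}])

```text
clock: 33.52
eef_pos: [0.5829, 0.1215, 0.1527]
tool_rot: [0.714, 0.7, -0.0, -0.0]
ft_force: [-0.3, 0.5, -0.4]
grip_width: 0.0425
grasp_force: 0.0
```

```bash
python3 - <<'E'
from h import *
k=knob(1.75); go(k[0],k[1],.069,88.85)
E
```

```text
row [-0.04, 0.11, 8.37] yaw 0.06 | phi 88.91 clock 33.525
```

move_arm(motion=[{"x": 0,"y": 0.1,"z": 2,"yaw": 0},{"x": 0,"y": 0.1,"z": 4,"yaw": 0},{"x": 0,"y": 0.1,"z": 6,"yaw": 0},{"x": 0,"y": 0.1,"z": 7.5,"yaw": 0},{"x": 0,"y": 0.1,"z": 8.3,"yaw": 0},{"x": 0,"y": 0.1,"z": 8.3,"yaw": 0},{"x": 0,"y": 0.1,"z": 8.3,"yaw": 0}])

```text
clock: 34.4
eef_pos: [0.5842, 0.1213, 0.0711]
tool_rot: [0.715, 0.699, 0.001, 0.0]
ft_force: [0.5, 0.1, -0.1]
grip_width: 0.0427
grasp_force: 0.0
```

move_arm(motion=[{"x": 0,"y": 0,"z": 0,"yaw": 0},{"x": 0,"y": 0,"z": 0,"yaw": 0},{"x": 0,"y": 0,"z": 0,"yaw": 0},{"x": 0,"y": 0,"z": 0,"yaw": 0},{"x": 0,"y": 0,"z": 0,"yaw": 0}], gripper=-1)

```text
clock: 35.02
eef_pos: [0.5841, 0.1213, 0.0712]
tool_rot: [0.715, 0.699, 0.001, 0.0]
ft_force: [-0.8, 0.4, 5.6]
grip_width: 0.016
grasp_force: 58.5
```

```bash
python3 - <<'E'
from h import *
o=bot.get_obs();print(o["eef_pos"],o["grip_width"],o["ft_force"])
for th in np.radians([95,88,80,70,60,50,40,30,20,10,3,0]):
    k=knob(th); go(k[0],k[1],o["eef_pos"][2],188.85-np.degrees(th))
E
```

```text
[0.58406904 0.12133505 0.07122894] 0.0159974056092406 [-0.81292836  0.44574783  5.56844799]
row [-0.05, -0.38, -0.0] yaw -5.1 | phi 88.75 clock 35.025
row [-0.12, -0.86, -0.0] yaw -12.1 | phi 88.75 clock 35.025
row [-0.28, -1.4, -0.0] yaw -20.1 | phi 88.75 clock 35.025
row [-0.57, -2.03, -0.0] yaw -30.1 | phi 88.75 clock 35.025
row [-0.97, -2.6, -0.0] yaw -40.1 | phi 88.75 clock 35.025
row [-1.47, -3.09, -0.01] yaw -50.1 | phi 88.75 clock 35.025
row [-2.04, -3.49, -0.01] yaw -60.1 | phi 88.75 clock 35.025
row [-2.67, -3.78, -0.01] yaw -70.1 | phi 88.75 clock 35.025
row [-3.35, -3.96, -0.01] yaw -80.1 | phi 88.75 clock 35.025
row [-4.04, -4.02, -0.01] yaw -90.1 | phi 88.75 clock 35.025
row [-4.53, -3.99, -0.01] yaw -97.1 | phi 88.75 clock 35.025
row [-4.74, -3.96, -0.01] yaw -100.1 | phi 88.75 clock 35.025
```

move_arm(motion=[{"x": 0,"y": -0.4,"z": 0,"yaw": -5},{"x": -0.1,"y": -0.9,"z": 0,"yaw": -12},{"x": -0.3,"y": -1.4,"z": 0,"yaw": -20},{"x": -0.6,"y": -2.0,"z": 0,"yaw": -30},{"x": -1.0,"y": -2.6,"z": 0,"yaw": -40},{"x": -1.5,"y": -3.1,"z": 0,"yaw": -50},{"x": -1.5,"y": -3.1,"z": 0,"yaw": -50}])

```text
clock: 35.9
eef_pos: [0.5521, 0.1077, 0.0712]
tool_rot: [0.351, 0.936, 0.001, -0.0]
ft_force: [-1.6, 1.2, 5.8]
grip_width: 0.0164
grasp_force: 58.6
```

```bash
python3 - <<'E'
from h import *
o=bot.get_obs();print(o["grip_width"],knob(np.radians(50)))
for th in np.radians([40,30,20,10,3,0]):
    k=knob(th); go(k[0],k[1],.0712,188.85-np.degrees(th))
E
```

```text
0.016420815974645838 [0.55285602 0.10732769 0.        ]
row [-0.14, -0.68, -0.0] yaw -10.0 | phi 138.85 clock 35.9
row [-0.33, -1.35, -0.0] yaw -20.0 | phi 138.85 clock 35.9
row [-0.62, -1.98, -0.0] yaw -30.0 | phi 138.85 clock 35.9
row [-1.02, -2.55, -0.01] yaw -40.0 | phi 138.85 clock 35.9
row [-1.36, -2.91, -0.01] yaw -47.0 | phi 138.85 clock 35.9
row [-1.51, -3.05, -0.01] yaw -50.0 | phi 138.85 clock 35.9
```

move_arm(motion=[{"x": -0.1,"y": -0.7,"z": 0,"yaw": -10},{"x": -0.3,"y": -1.35,"z": 0,"yaw": -20},{"x": -0.6,"y": -2.0,"z": 0,"yaw": -30},{"x": -1.0,"y": -2.55,"z": 0,"yaw": -40},{"x": -1.35,"y": -2.9,"z": 0,"yaw": -47},{"x": -1.5,"y": -3.05,"z": 0,"yaw": -50},{"x": -1.5,"y": -3.05,"z": 0,"yaw": -50}])

```text
clock: 36.78
eef_pos: [0.5422, 0.0747, 0.0712]
tool_rot: [-0.077, 0.997, 0.001, -0.001]
ft_force: [-5.1, 2.0, 9.0]
grip_width: 0.0164
grasp_force: 59.1
```

move_arm(motion=[{"x": 0,"y": -0.1,"z": 0,"yaw": 0},{"x": 0,"y": -0.2,"z": 0,"yaw": 0},{"x": 0,"y": -0.2,"z": 0,"yaw": 0}])

```text
clock: 37.15
eef_pos: [0.5422, 0.0744, 0.0711]
tool_rot: [-0.078, 0.997, 0.002, -0.001]
ft_force: [-6.1, 5.5, 10.0]
grip_width: 0.0166
grasp_force: 59.2
```

At the end stop, since the force rises with hardly any travel. Release, retreat upward and check.

move_arm(motion=[{"x": 0,"y": 0,"z": 0,"yaw": 0},{"x": 0,"y": 0,"z": 0,"yaw": 0},{"x": 0,"y": 0,"z": 0,"yaw": 0},{"x": 0,"y": 0,"z": 0,"yaw": 0}], gripper=-0.3)

```text
clock: 37.65
eef_pos: [0.5437, 0.0719, 0.0701]
tool_rot: [-0.076, 0.997, -0.0, -0.0]
ft_force: [-0.0, -1.2, -0.2]
grip_width: 0.0301
grasp_force: 0.0
```

move_arm(motion=[{"x": 0,"y": 0,"z": -2,"yaw": 0},{"x": 0,"y": 0,"z": -5,"yaw": 0},{"x": 0,"y": 0,"z": -9,"yaw": 0},{"x": 4,"y": 0,"z": -11,"yaw": 0},{"x": 10,"y": 0,"z": -11,"yaw": 0},{"x": 16,"y": 0,"z": -11,"yaw": 0},{"x": 22,"y": 0,"z": -11,"yaw": 0},{"x": 24,"y": 0,"z": -11,"yaw": 0},{"x": 24,"y": 0,"z": -11,"yaw": 0}])

```text
clock: 38.78
eef_pos: [0.3055, 0.0353, 0.1805]
tool_rot: [-0.076, 0.997, -0.0, 0.001]
ft_force: [0.0, -0.4, 0.2]
grip_width: 0.0298
grasp_force: 0.0
```

```bash
python3 - <<'E'
from h import *
im={n:bot.camera(n) for n in CM}
h=cv2.cvtColor(im["top"],cv2.COLOR_BGR2HSV); r=(cv2.inRange(h,(0,150,60),(8,255,255))|cv2.inRange(h,(172,150,60),(180,255,255)))
q=proj("top",[.55,.08,.06])[0]; yy,xx=np.nonzero(r); k=np.hypot(xx-q[0],yy-q[1])<30; rm=np.zeros(r.shape,bool); rm[yy[k],xx[k]]=1
th=np.linspace(0,2*np.pi,16); cyl=np.array([[-.040+.009*np.cos(a),.009*np.sin(a),z] for a in th for z in(.053,.101)])
R=Ro.from_euler("z",.1545).as_matrix()
for g in(.08,0,-.08): print(fit({"top":rm},[cyl,box(-60,-9,-9,9,41,53)],lambda p:(Ro.from_euler("z",.1545-p[0]).as_matrix(),np.array([.5136,.0196,0])+R@[.078,.05,0]),[g],[.1]))
a=im["scene"][150:280,180:400];b=im["top"][100:260,90:380]
cv2.imwrite("pics/z.png",np.vstack([cv2.resize(a,(500,295),interpolation=cv2.INTER_CUBIC),cv2.resize(b,(500,276),interpolation=cv2.INTER_CUBIC)]))
E
```

```text
(array([0.005]), np.float64(0.19077834486961365))
(array([-0.01367188]), np.float64(0.1887192726135254))
(array([-0.014375]), np.float64(0.18923181295394897))
```

View pics/z.png

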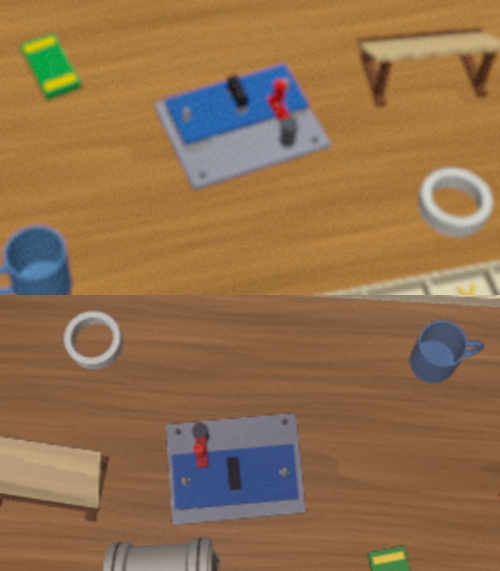

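The clamp lies across the seated plate at (200,447), angle about 0. The pins show through both holes, the tape at (93,340) and the mug at (437,350) are undisturbed, and the robot is clear. Handing in.

```bash
python3 -c "
from workcell import bot
print(bot.job_done())"
```

```text
the job is handed in; nothing more can be done
None
```

The frame is loaded and handed in at about 39 s of the 72 s limit: cassette in its bed, plate flush on the shoulders over both pins, clamp swung to its end stop, and tape and mug left where they were.

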